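# Release the ring-light key that was left latched

### The arm

A 6-joint arm with a two-finger parallel gripper is mounted at the origin on the work surface. World frame = base frame: x ahead of the robot, y to its left, z up, the work surface at z = 0. Lengths are in mm, angles in rad, forces in N, time in s.
With the tool pointing down it reaches from about 350 to 975 mm from the base axis. Payload 4.9 kg.
Tool frame: the origin (TCP) lies at the very end of the fingers, on their centre line; the grasp point (between the pads) lies 19 mm behind it; z points along the fingers, y is the line along which they close (so a half turn about z gives the same grasp; the last joint's range is limited). The gripper opens to 85 mm and grips with 20 to 120 N. Pads are 22 mm wide; open, the fingers measure 114 mm over their backs; the gripper's body (76 mm by 85 mm) begins 54 mm behind the grasp point. The pads swing forward as they close: fully open they stand 13 mm farther back than shut.
Start: joints at [1.118, 0.053, 1.613, -0, 1.476, -0.119], TCP at [204.761, 590.486, 231.304] pointing down, gripper open.
Joint ranges: [-3.01, 3.01], [-1.01, 2.22], [0.06, 2.58], [-1.02, 4.17], [0.09, 2.62], [-3.14, 3.14]. Speed limits (rad/s): [2.57, 2.57, 3.14, 3.14, 3.14, 3.14].

### API

Orientations are given as a unit quaternion [w, x, y, z].
In Python, from station import get_state, camera, finish_job gives the robot as it stands.
- The arm moves only by the shell command python3 -m inch 'ROWS' [OPENING] [FORCE]. ROWS is JSON, a list of rows, each an object of numbers: "tx", "ty", "tz": the shift along the tool's x, y, z scaled (see below); "rx", "ry", "rz": the turn, a rotation vector about the tool's x, y, z scaled (see below). A call has 1 to 12 rows; each row is the pose to reach, as a shift and turn from the pose commanded when the call began, along the tool's axes at that moment; what a row does not reach only later rows make up. The controller multiplies each number of a shift by 8 cm and each number of a turn by 90 degrees. A row lasts 1/10 s, in which the tool goes at most 50 mm and 8.59 degrees, less where a joint would pass 70% of its speed; a pose out of reach is approached as far as the arm can. A call with a number of a shift or a turn outside -1 to 1 is refused whole. A call with a gripper value outside its range is refused whole. OPENING is the opening, from 0 (shut) to 1 (fully open), set as the call begins (- or left out, the last holds). The fingers move at their own pace and stop on an object; FORCE is the grip in N (left out, the last holds). Time passes only in rows, so rows that repeat a pose let the fingers close. It gives the time, the measured TCP pose, the force, the opening and the grip force at its end, in the units of the state.
- get_state(): the state, without advancing time (a new reading comes with each control period).
- camera(name): name is "side" or "top"; returns a dict with "img" (400x640x3 uint8, red, green, blue), "intrinsics" (3x3 intrinsics, pixels), "extrinsics" (4x4, takes a point from camera to world coordinates). Camera axes: x right, y down, z forward; pixel columns grow to the right and rows downward; lengths in mm; the calibration is good to about 2 mm. A picture is of the moment at which its call begins. There is no depth.
- finish_job(): hands the job in; it is judged then, once.
The state is a dict: "clock": time; "joint_positions": joint angles; "qvel": joint speeds; "joint_efforts": joint torques, N m; "position": TCP position; "ee_rot": TCP orientation; "ft_force": force on the tool from outside, world axes, zero at the start; "ft_torque": the same for the moment, N m; "grip_width": finger opening in mm; "finger_force": force on a finger pad.
Only numpy, scipy, OpenCV 4.12 (cv2) and the standard library are available. Lean on these libraries where they do the work, as an engineer would, in place of code of your own. Each camera call takes 0.05 s, during which the arm holds its last target. There are 200 camera calls.

### The job

The controller of the microscope's ring light has a row of four identical push-push keys, one for each quarter of the ring, and one quarter has been left switched on: its key is latched down, a little lower than the other three, and does not give when tapped lightly. Find it, feeling the keys with light taps as you need, and press it so that it unlatches and comes up level with the others, then draw back clear. Do not push any of the three raised keys in beyond a light tap, and leave the vial, dish and tube rack where they stand.

Things in the scene. Friction and masses are not known exactly. Their poses are not given: they have to be found in the camera images.
- key_a (a joint): travel of push key a, m downward: 0 raised (off), about 0.0033 latched (on), 0.006 stop. Raised, it starts to move at 2 N and reaches the stop at 4.1 N; pushed beyond about 0.005 and let go it latches. Latched, it does not give below 3.2 N; pushed on to the stop (at least 0.0053) and let go it springs up to 0 in about 0.1 s. Pushed less than 0.0045, either goes back to where it was.
- key_a_top (a point): centre of the top face of key a, moving with it: a plain grey cap 26 mm (its x, across the row) by 22 mm (its y, along the row); z up. Its place in the row varies. The top is 72 mm above the bench when raised, 68.7 mm latched, 66 mm at the stop; a steel frame round the cap stands 63 mm above the bench. Keys are damped (0.5 N more per 10 mm/s of speed): press slowly.
- key_b (a joint): travel of push key b, m downward: 0 raised (off), about 0.0033 latched (on), 0.006 stop. Raised, it starts to move at 2 N and reaches the stop at 4.1 N; pushed beyond about 0.005 and let go it latches. Latched, it does not give below 3.2 N; pushed on to the stop (at least 0.0053) and let go it springs up to 0 in about 0.1 s. Pushed less than 0.0045, either goes back to where it was.
- key_b_top (a point): centre of the top face of key b, moving with it: a plain grey cap 26 mm (its x, across the row) by 22 mm (its y, along the row); z up. Its place in the row varies. The top is 72 mm above the bench when raised, 68.7 mm latched, 66 mm at the stop; a steel frame round the cap stands 63 mm above the bench. Keys are damped (0.5 N more per 10 mm/s of speed): press slowly.
- key_c (a joint): travel of push key c, m downward: 0 raised (off), about 0.0033 latched (on), 0.006 stop. Raised, it starts to move at 2 N and reaches the stop at 4.1 N; pushed beyond about 0.005 and let go it latches. Latched, it does not give below 3.2 N; pushed on to the stop (at least 0.0053) and let go it springs up to 0 in about 0.1 s. Pushed less than 0.0045, either goes back to where it was.
- key_c_top (a point): centre of the top face of key c, moving with it: a plain grey cap 26 mm (its x, across the row) by 22 mm (its y, along the row); z up. Its place in the row varies. The top is 72 mm above the bench when raised, 68.7 mm latched, 66 mm at the stop; a steel frame round the cap stands 63 mm above the bench. Keys are damped (0.5 N more per 10 mm/s of speed): press slowly.
- key_d (a joint): travel of push key d, m downward: 0 raised (off), about 0.0033 latched (on), 0.006 stop. Raised, it starts to move at 2 N and reaches the stop at 4.1 N; pushed beyond about 0.005 and let go it latches. Latched, it does not give below 3.2 N; pushed on to the stop (at least 0.0053) and let go it springs up to 0 in about 0.1 s. Pushed less than 0.0045, either goes back to where it was.
- key_d_top (a point): centre of the top face of key d, moving with it: a plain grey cap 26 mm (its x, across the row) by 22 mm (its y, along the row); z up. Its place in the row varies. The top is 72 mm above the bench when raised, 68.7 mm latched, 66 mm at the stop; a steel frame round the cap stands 63 mm above the bench. Keys are damped (0.5 N more per 10 mm/s of speed): press slowly.
- controller: ring-light controller, fixed to the bench: a white case 150 mm (x) by 210 mm (y), 60 mm high, origin at the centre of its underside, its -x side towards the user. The four identical grey keys stand in a row on a black strip on its top, at x = -30 mm, y = +60, +20, -20 and -60 mm in its frame. A black dimmer dial of 26 mm diameter, 14 mm high, sits on the top at x = +42, y = -62 mm.
- vial: loose amber specimen vial, 28 mm diameter, 51 mm high, standing on the controller's top behind the keys; origin at the centre of its underside. Not part of the job.
- petri_dish: loose clear petri dish with its lid, 92 mm diameter, 17 mm high, on the bench; origin at the centre of its underside. Not part of the job.
- tube_rack: loose white rack, 150 mm (x) by 60 mm (y) by 45 mm, holding stoppered glass tubes that reach 114 mm above the bench; origin at the centre of its underside. Not part of the job.

How it is judged (in metres and radians):
On the way:
1. the latched key is pressed down to its release point (value of joint key_b above 0.005 m), for 0.02 s.
At the end, for the whole second after the job is handed in: all four keys stand raised, each within 1.2 mm of the top of its travel (value of joint each of key_a, key_b, key_c, key_d below 0.0012 m); the robot touches nothing.
It fails at once if one of the three raised keys is pushed in by more than 4.5 mm (value of joint any of key_a, key_c, key_d above 0.0045 m).
It fails at once if the vial, the petri dish or the tube rack is moved by more than 15 mm (pushed, lifted or knocked over) (distance of any of vial, petri_dish, tube_rack from where it was at the start of the episode above 0.015 m).
It also fails if it takes over 46 s, if anything falls off the work surface, if the arm or the gripper's body presses on something with over 40 N, if the wrist force passes 120 N, or if a joint passes its speed limit or range.

## Working session

There is one attempt and no reset: what is moved stays moved. The work goes in short steps, Python scripts to look and compute and a shell command to move; the robot and the scene stay as the last step left them, time stands still between calls to the robot, and variables do not carry over. Pictures are saved under pics/ and viewed, at most 10 in all, crops included, and the job is handed in when it is done.

```bash
mkdir -p pics
cat > h.py <<'E'
import numpy as np,cv2
from station import get_state,camera
def ray(c,uv,z):
    K=np.array(c["intrinsics"]);T=np.array(c["extrinsics"])
    d=T[:3,:3]@np.linalg.inv(K)@[uv[0],uv[1],1];o=T[:3,3]
    return o+d*(z-o[2])/d[2]
def proj(c,p):
    K=np.array(c["intrinsics"]);T=np.array(c["extrinsics"])
    q=K@(T[:3,:3].T@(np.array(p)-T[:3,3]));return q[:2]/q[2]
E
python3 - <<'E'
from h import *
for n in("top","side"):
    c=camera(n);cv2.imwrite(f"pics/{n}0.png",c["img"][:,:,::-1]);print(n,np.round(c["extrinsics"],3).tolist(),c["intrinsics"])
s=get_state();print({k:s[k] for k in("clock","position","ee_rot","ft_force","grip_width")})
E
```

```text
top [[-0.012, -0.979, 0.201, 425.793], [-1.0, 0.011, -0.005, 47.844], [0.003, -0.201, -0.98, 896.123], [0.0, 0.0, 0.0, 1.0]] [[435.93943401   0.         318.98015557]
 [  0.         435.93943401 199.42047198]
 [  0.           0.           1.        ]]
side [[-0.992, -0.093, 0.08, 471.64], [-0.123, 0.738, -0.663, 736.44], [0.003, -0.668, -0.744, 862.159], [0.0, 0.0, 0.0, 1.0]] [[459.50770568   0.         322.1760735 ]
 [  0.         459.50770568 194.81014813]
 [  0.           0.           1.        ]]
{'clock': 0.1, 'position': array([204.49991578, 589.99513962, 230.17559211]), 'ee_rot': array([-2.52515182e-04,  1.66108368e-01,  9.86107070e-01, -8.90105118e-04]), 'ft_force': array([-0.05660032,  0.57626419,  0.65439053]), 'grip_width': 85.60585635597049}
```

View pics/top0.png

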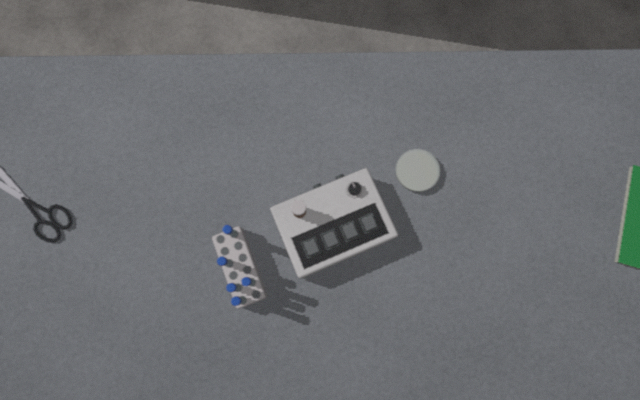

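View pics/side0.png

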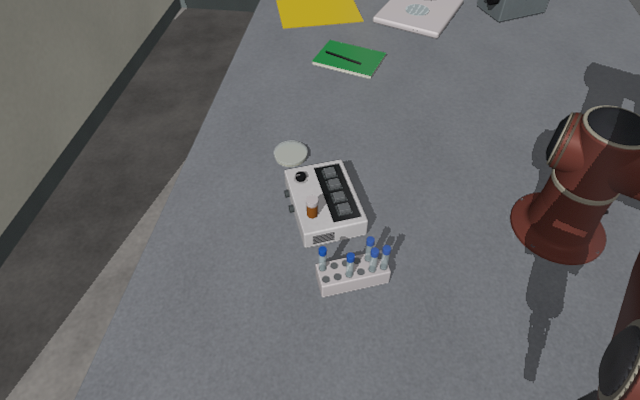

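The top view shows the controller centred near (335,222), with keys at about (310,246), (330,239), (350,231) and (368,223). The vial is at (299,211), the rack at (238,268) and the dish at (418,170). The side view agrees, and the arm is clear.

Run:
```python
from h import *
from scipy.spatial.transform import Rotation as R
def blobs(c,roi,guess,name):
    g=cv2.cvtColor(c["img"],cv2.COLOR_RGB2GRAY);out=[]
    x0,y0,x1,y1=roi
    m=np.zeros_like(g);m[y0:y1,x0:x1]=255
    dark=((g<50)&(m>0)).astype(np.uint8)
    cs,_=cv2.findContours(dark,cv2.RETR_EXTERNAL,cv2.CHAIN_APPROX_NONE)
    k=max(cs,key=cv2.contourArea);hull=np.zeros_like(g);cv2.fillPoly(hull,[cv2.convexHull(k)],255)
    hull=cv2.erode(hull,np.ones((5,5)))
    t=((g>62)&(hull>0)).astype(np.uint8)
    n,_,st,ce=cv2.connectedComponentsWithStats(t)
    rect=cv2.minAreaRect(k)
    print(name,rect)
    return [(ce[i],st[i,4]) for i in range(1,n) if st[i,4]>20],cv2.boxPoints(rect)
for n,roi in(("top",(285,200,400,272)),("side",(312,160,365,225))):
    c=camera(n);b,box=blobs(c,roi,None,n)
    print(" strip",[np.round(ray(c,p,61)).tolist() for p in box])
    for ce,a in b: print(ce.round(1),a,ray(c,ce,71).round(1))
    g=cv2.resize(c["img"][roi[1]:roi[3],roi[0]:roi[2]],None,fx=5,fy=5,interpolation=cv2.INTER_CUBIC)
    cv2.imwrite(f"pics/{n}1.png",g[:,:,::-1])
s=get_state();q=s["ee_rot"];print(R.from_quat([q[1],q[2],q[3],q[0]]).as_matrix().round(4))
```

```text
top ((356.6098937988281, 234.31103515625), (19.391645431518555, 56.62360382080078), 66.4477310180664)
 strip [[524.0, 29.0, 61.0], [567.0, -72.0, 61.0], [532.0, -86.0, 61.0], [490.0, 15.0, 61.0]]
[368.6 225.8] 131 [542.8 -50.7  71. ]
[350.8 234.9] 84 [525.7 -16.1  71. ]
side ((336.5425720214844, 192.17425537109375), (59.80721664428711, 26.432653427124023), 69.14553833007812)
 strip [[589.0, -60.0, 61.0], [532.0, -101.0, 61.0], [466.0, 74.0, 61.0], [519.0, 107.0, 61.0]]
[329.  172.4] 120 [549.1 -43.1  71. ]
[333.7 183.8] 131 [533.7  -6.9  71. ]
[338.3 196.3] 131 [519.2  31.2  71. ]
[343.4 208.6] 156 [503.9  66.6  71. ]
[[-9.448e-01  3.276e-01 -6.000e-04]
 [ 3.276e-01  9.448e-01 -1.200e-03]
 [ 2.000e-04 -1.300e-03 -1.000e+00]]
```

View pics/top1.png

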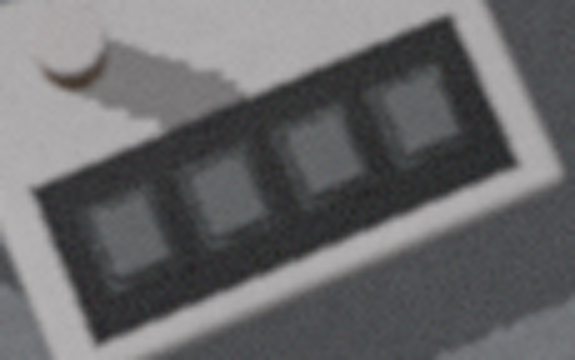

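View pics/side1.png

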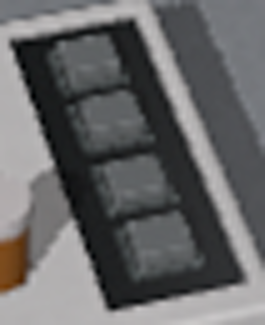

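The top crop shows the four caps at full-image pixels (311.4,247), (330,239.2), (349,229.8) and (367.6,222). The side crop shows the same four in a column, and no cap looks clearly lower than the rest. I'll start the approach with the fingers shut and compute the top-view rays as a cross-check.

```bash
python3 -m inch '[{"tx":-0.45,"ty":-0.4},{"tx":-0.95,"ty":-0.82},{"tx":-0.95,"ty":-0.82}]' 0 20
python3 -m inch '[{"tx":-0.5,"ty":-0.42},{"tx":-0.95,"ty":-0.82},{"tx":-0.95,"ty":-0.82}]'
python3 -m inch '[{"tx":-0.5,"ty":-0.42},{"tx":-0.95,"ty":-0.82},{"tx":-0.95,"ty":-0.82}]'
python3 - <<'E'
from h import *
c=camera("top")
P=np.array([ray(c,p,71) for p in((311.4,247),(330,239.2),(349,229.8),(367.6,222))])
S=np.array([[503.9,66.6,71],[519.2,31.2,71],[533.7,-6.9,71],[549.1,-43.1,71]])
print(P.round(1).tolist(),((P+S)/2).round(1).tolist())
f=[get_state()["ft_force"]]
for i in range(4): camera("top");f.append(get_state()["ft_force"])
print(np.round(f,2).tolist(),get_state()["position"])
E
```

```text
[[503.6, 58.9, 71.0], [518.0, 23.5, 71.0], [535.5, -13.0, 71.0], [550.1, -49.0, 71.0]] [[503.8, 62.8, 71.0], [518.6, 27.4, 71.0], [534.6, -9.9, 71.0], [549.6, -46.0, 71.0]]
[[-0.04, -0.1, 0.56], [-0.24, -0.84, -0.21], [-0.08, -0.66, 0.79], [-0.64, -0.17, 0.51], [-0.06, 0.89, 0.05]] [204.72538181 590.44263563 231.24028357]validation failed for argument at $[0]...
validation failed for argument at $[0]...
validation failed for argument at $[0]...
```

```bash
python3 -m inch '[{"tx":-0.45,"ty":-0.4,"tz":0,"rx":0,"ry":0,"rz":0},{"tx":-0.95,"ty":-0.82,"tz":0,"rx":0,"ry":0,"rz":0},{"tx":-0.95,"ty":-0.82,"tz":0,"rx":0,"ry":0,"rz":0}]' 0 20
```

```text
clock: 0.75
position: [257.0, 500.3, 230.9]
ee_rot: [0.0, 0.168, 0.986, -0.001]
ft_force: [-0.1, 0.8, -1.1]
grip_width: 44.1
finger_force: 0.0
```

```bash
python3 -m inch '[{"tx":-0.47,"ty":-0.42,"tz":0,"rx":0,"ry":0,"rz":0},{"tx":-0.94,"ty":-0.835,"tz":0,"rx":0,"ry":0,"rz":0}]'
python3 -m inch '[{"tx":-0.47,"ty":-0.42,"tz":0,"rx":0,"ry":0,"rz":0},{"tx":-0.94,"ty":-0.835,"tz":0,"rx":0,"ry":0,"rz":0}]'
python3 -m inch '[{"tx":-0.47,"ty":-0.42,"tz":0,"rx":0,"ry":0,"rz":0},{"tx":-0.94,"ty":-0.835,"tz":0,"rx":0,"ry":0,"rz":0}]'
python3 -m inch '[{"tx":-0.47,"ty":-0.42,"tz":0,"rx":0,"ry":0,"rz":0},{"tx":-0.94,"ty":-0.835,"tz":0,"rx":0,"ry":0,"rz":0},{"tx":-0.94,"ty":-0.835,"tz":0,"rx":0,"ry":0,"rz":0}]'
python3 -m inch '[{"tx":-0.4,"ty":-0.35,"tz":0,"rx":0,"ry":0,"rz":0},{"tx":-0.94,"ty":-0.835,"tz":0,"rx":0,"ry":0,"rz":0},{"tx":-0.94,"ty":-0.835,"tz":0,"rx":0,"ry":0,"rz":0},{"tx":-0.94,"ty":-0.835,"tz":0,"rx":0,"ry":0,"rz":0}]'
```

```text
clock: 0.95
position: [304.0, 415.8, 231.5]
ee_rot: [0.0, 0.165, 0.986, 0.0]
ft_force: [1.0, 0.1, 0.5]
grip_width: 12.2
finger_force: 0.0
clock: 1.15
position: [353.3, 327.9, 231.7]
ee_rot: [0.0, 0.166, 0.986, 0.0]
ft_force: [1.2, 0.4, -0.9]
grip_width: 0.1
finger_force: 0.0
clock: 1.35
position: [402.4, 240.5, 231.8]
ee_rot: [0.001, 0.166, 0.986, 0.0]
ft_force: [1.2, -0.5, 0.1]
grip_width: 0.2
finger_force: 0.0
clock: 1.65
position: [453.1, 150.0, 231.7]
ee_rot: [0.001, 0.17, 0.985, -0.001]
ft_force: [-0.5, 0.3, -0.8]
grip_width: -0.2
finger_force: 0.0
clock: 2.05
position: [500.4, 66.2, 231.3]
ee_rot: [-0.0, 0.167, 0.986, 0.0]
ft_force: [-0.2, 0.1, 0.3]
grip_width: -0.3
finger_force: 0.0
```

```bash
python3 -m inch '[{"tx":-0.06,"ty":-0.045,"tz":0.4,"rx":0,"ry":0,"rz":0},{"tx":-0.06,"ty":-0.045,"tz":0.9,"rx":0,"ry":0,"rz":0},{"tx":-0.06,"ty":-0.045,"tz":0.9,"rx":0,"ry":0,"rz":0}]'
python3 -m inch '[{"tx":0,"ty":0,"tz":0.3,"rx":0,"ry":0,"rz":0},{"tx":0,"ty":0,"tz":0.6,"rx":0,"ry":0,"rz":0},{"tx":0,"ty":0,"tz":0.95,"rx":0,"ry":0,"rz":0},{"tx":0,"ty":0,"tz":0.95,"rx":0,"ry":0,"rz":0},{"tx":0,"ty":0,"tz":0.95,"rx":0,"ry":0,"rz":0}]'
python3 - <<'E'
from h import *
ims=[]
for n,r in(("side",(290,130,400,240)),("top",(270,170,410,280))):
    c=camera(n);ims.append(cv2.resize(c["img"][r[1]:r[3],r[0]:r[2]],(400,400),interpolation=cv2.INTER_CUBIC))
    print(n,proj(c,get_state()["position"]))
cv2.imwrite("pics/a2.png",np.hstack(ims)[:,:,::-1]);print(get_state()["position"])
E
```

```text
clock: 2.35
position: [498.7, 63.3, 153.3]
ee_rot: [-0.006, 0.165, 0.986, -0.0]
ft_force: [-0.7, 1.2, -0.9]
grip_width: -0.1
finger_force: 0.0
clock: 2.85
position: [503.7, 62.4, 84.8]
ee_rot: [0.0, 0.165, 0.986, 0.0]
ft_force: [0.3, 1.0, 0.1]
grip_width: -0.1
finger_force: 0.0
side [343.54534837 202.79532301]
top [309.64548004 245.54200677]
[504.96587961  61.95899079  86.00686184]
```

View pics/a2.png

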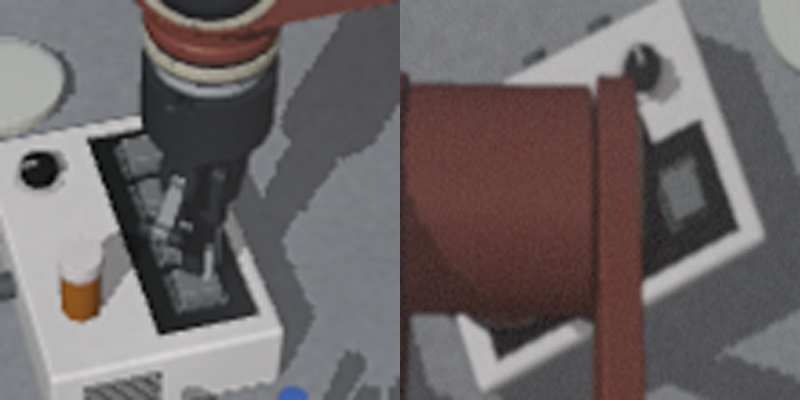

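The fingers are shut and stand just above the first key (y = +60). They clear the vial, which is at crop (80,285). Now I'll tap gently.

```bash
cat > m.py <<'E'
from h import *
P=[];F=[]
for i in range(6):
    camera("side");s=get_state();P.append(s["position"]);F.append(s["ft_force"])
print(s["clock"],np.mean(P,0).round(2),np.mean(F,0).round(2),np.std(P,0).round(2))
E
python3 m.py; python3 -m inch '[{"tx":0,"ty":0,"tz":0.07,"rx":0,"ry":0,"rz":0},{"tx":0,"ty":0,"tz":0.1,"rx":0,"ry":0,"rz":0},{"tx":0,"ty":0,"tz":0.12,"rx":0,"ry":0,"rz":0}]'; python3 m.py
```

```text
3.25 [504.46  61.55  85.07] [ 0.29  0.33 -0.28] [0.41 0.15 0.64]
clock: 3.55
position: [502.9, 61.4, 72.9]
ee_rot: [-0.001, 0.166, 0.986, -0.0]
ft_force: [-0.3, -0.3, 0.2]
grip_width: -0.2
finger_force: 0.0
3.85 [503.18  61.39  73.37] [ 0.   -0.19  0.27] [0.24 0.   0.35]
```

```bash
python3 -m inch '[{"tx":0,"ty":0,"tz":0.01,"rx":0,"ry":0,"rz":0},{"tx":0,"ty":0,"tz":0.02,"rx":0,"ry":0,"rz":0},{"tx":0,"ty":0,"tz":0.03,"rx":0,"ry":0,"rz":0},{"tx":0,"ty":0,"tz":0.04,"rx":0,"ry":0,"rz":0}]'; python3 m.py
```

```text
clock: 4.25
position: [503.5, 61.4, 70.8]
ee_rot: [0.0, 0.166, 0.986, -0.0]
ft_force: [-0.1, 0.8, 2.4]
grip_width: -0.1
finger_force: 1.3
4.55 [503.49  61.41  70.67] [-0.41  0.37  2.13] [0.02 0.01 0.03]
```

Key 1 pushes back with 2.1 N at z = 70.7, so it is raised. On to key 2, at the same tap height.

```bash
python3 -m inch '[{"tx":0,"ty":0,"tz":-0.1,"rx":0,"ry":0,"rz":0},{"tx":-0.325,"ty":-0.364,"tz":-0.1,"rx":0,"ry":0,"rz":0},{"tx":-0.325,"ty":-0.364,"tz":-0.1,"rx":0,"ry":0,"rz":0},{"tx":-0.325,"ty":-0.364,"tz":-0.04,"rx":0,"ry":0,"rz":0},{"tx":-0.325,"ty":-0.364,"tz":-0.03,"rx":0,"ry":0,"rz":0},{"tx":-0.325,"ty":-0.364,"tz":-0.02,"rx":0,"ry":0,"rz":0},{"tx":-0.325,"ty":-0.364,"tz":-0.01,"rx":0,"ry":0,"rz":0},{"tx":-0.325,"ty":-0.364,"tz":0,"rx":0,"ry":0,"rz":0}]'; python3 m.py
```

```text
clock: 5.35
position: [518.2, 25.8, 70.4]
ee_rot: [-0.0, 0.166, 0.986, -0.0]
ft_force: [0.1, -1.0, 0.4]
grip_width: 0.1
finger_force: 0.0
5.65 [518.35  25.54  70.47] [ 0.19 -0.34  0.12] [0.1  0.1  0.11]
```

There is no contact at 70.5, so key 2 looks latched. I'll confirm with a light tap to about 68.5, which would be safe even on a raised key.

```bash
python3 -m inch '[{"tx":0,"ty":0,"tz":0.01,"rx":0,"ry":0,"rz":0},{"tx":0,"ty":0,"tz":0.015,"rx":0,"ry":0,"rz":0},{"tx":0,"ty":0,"tz":0.02,"rx":0,"ry":0,"rz":0},{"tx":0,"ty":0,"tz":0.025,"rx":0,"ry":0,"rz":0}]'; python3 m.py
```

```text
clock: 6.05
position: [518.4, 25.3, 68.7]
ee_rot: [-0.0, 0.166, 0.986, -0.0]
ft_force: [-1.8, -0.8, 3.2]
grip_width: 0.0
finger_force: 1.5
6.35 [518.42  25.35  68.76] [-1.96 -0.16  2.59] [0.01 0.01 0.04]
```

It stops firmly at 68.76, so it is latched. Press to the stop and then lift off.

```bash
python3 -m inch '[{"tx":0,"ty":0,"tz":0.005,"rx":0,"ry":0,"rz":0},{"tx":0,"ty":0,"tz":0.01,"rx":0,"ry":0,"rz":0},{"tx":0,"ty":0,"tz":0.015,"rx":0,"ry":0,"rz":0},{"tx":0,"ty":0,"tz":0.02,"rx":0,"ry":0,"rz":0},{"tx":0,"ty":0,"tz":0.025,"rx":0,"ry":0,"rz":0},{"tx":0,"ty":0,"tz":0.03,"rx":0,"ry":0,"rz":0},{"tx":0,"ty":0,"tz":0.035,"rx":0,"ry":0,"rz":0},{"tx":0,"ty":0,"tz":0.037,"rx":0,"ry":0,"rz":0},{"tx":0,"ty":0,"tz":0.037,"rx":0,"ry":0,"rz":0}]'; python3 m.py
```

```text
clock: 7.25
position: [518.4, 25.4, 66.0]
ee_rot: [-0.0, 0.166, 0.986, -0.0]
ft_force: [-4.8, 0.3, 6.7]
grip_width: -0.1
finger_force: 3.5
7.55 [518.45  25.37  66.01] [-4.02 -0.11  7.07] [0.01 0.01 0.01]
```

The key is at its stop: z = 66.0, 7 N. I'll release it, then re-tap lightly to verify.

```bash
python3 -m inch '[{"tx":0,"ty":0,"tz":-0.07,"rx":0,"ry":0,"rz":0},{"tx":0,"ty":0,"tz":-0.14,"rx":0,"ry":0,"rz":0},{"tx":0,"ty":0,"tz":-0.14,"rx":0,"ry":0,"rz":0},{"tx":0,"ty":0,"tz":-0.14,"rx":0,"ry":0,"rz":0},{"tx":0,"ty":0,"tz":-0.09,"rx":0,"ry":0,"rz":0},{"tx":0,"ty":0,"tz":-0.08,"rx":0,"ry":0,"rz":0},{"tx":0,"ty":0,"tz":-0.07,"rx":0,"ry":0,"rz":0},{"tx":0,"ty":0,"tz":-0.062,"rx":0,"ry":0,"rz":0}]'; python3 m.py
```

```text
clock: 8.35
position: [518.3, 25.4, 70.5]
ee_rot: [-0.0, 0.166, 0.986, -0.0]
ft_force: [-0.6, 0.8, 1.8]
grip_width: -0.3
finger_force: 1.4
8.65 [518.32  25.39  70.5 ] [-0.89  0.02  2.45] [0.01 0.01 0.04]
```

It now gives 2.45 N at z = 70.5, like key 1, so it is raised. Drawing back.

```bash
python3 -m inch '[{"tx":0,"ty":0,"tz":-0.2,"rx":0,"ry":0,"rz":0},{"tx":0,"ty":0,"tz":-0.6,"rx":0,"ry":0,"rz":0},{"tx":0,"ty":0,"tz":-1,"rx":0,"ry":0,"rz":0},{"tx":0,"ty":0,"tz":-1,"rx":0,"ry":0,"rz":0},{"tx":0,"ty":0,"tz":-1,"rx":0,"ry":0,"rz":0},{"tx":0,"ty":0,"tz":-1,"rx":0,"ry":0,"rz":0}]'; python3 m.py; python3 -c "
from station import finish_job;print(finish_job())"
```

```text
clock: 9.25
position: [517.5, 25.4, 149.0]
ee_rot: [-0.001, 0.166, 0.986, -0.0]
ft_force: [-0.5, 0.9, -1.0]
grip_width: -0.1
finger_force: 0.0
9.55 [517.57  25.45 149.02] [-0.38 -0.04 -0.38] [0.25 0.02 0.37]
the job is handed in; nothing more can be done
None
```

The latched key was the second in the row (y = +20); I pressed it to its stop, a light re-tap showed it had come up, the arm drew back clear, and I handed the job in at 9.6 s without feeling the y = -20 and -60 keys.

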